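# Stroke the flip lids of a curved tube row shut

### The job

Close the six orange flip lids on the cold block by running your fingertips lightly along the curved row, starting at the blue dot, so that the lids fold shut one after another until all six lie flat. Do it in one pass, without taking your hand up and away before the last lid is shut. Stroke gently and do not grip, lift or shove the block, and leave the vials on it and everything else on the bench standing where they are.

Things in the scene. Friction and masses are not known exactly. Their poses are not given: they have to be found in the camera images.
- block: aluminium cold block, 125 x 280 x 35 mm (its x, y, z), about 2.4 kg, standing loose on rubber feet, any yaw. Origin: centre of its underside; z up. On its flat top, 35 mm up, six white tubes with orange flip lids stand in a curved row. Each tube sits on a spring and gives up to 4 mm downwards (2 N to start, 8 N at the stop). With the lids shut nothing on the row rises more than 8 mm above the block's top
- dot (a point): blue dot, 18 mm across, on the block's top, on the arc of the row, 40 mm before tube 0: the end to start from, with room for fingertips to come down. The arc has radius 150 mm about the point (-110, 0) mm of the block's frame; seen from there the dot is at -0.87 rad from the block's x axis, tubes 0 to 5 at -0.60 to 0.60 rad in steps of 0.24 (36 mm)
- seat0 (a point): point fixed to the block: where the centre of the top face of lid 0 lies when it is shut and not pressed, 8 mm above the block's top, over the centre of tube 0 (nearest the blue dot)
- seat1 (a point): point fixed to the block: where the centre of the top face of lid 1 lies when it is shut and not pressed, 8 mm above the block's top, over the centre of tube 1
- seat2 (a point): point fixed to the block: where the centre of the top face of lid 2 lies when it is shut and not pressed, 8 mm above the block's top, over the centre of tube 2
- seat3 (a point): point fixed to the block: where the centre of the top face of lid 3 lies when it is shut and not pressed, 8 mm above the block's top, over the centre of tube 3
- seat4 (a point): point fixed to the block: where the centre of the top face of lid 4 lies when it is shut and not pressed, 8 mm above the block's top, over the centre of tube 4
- seat5 (a point): point fixed to the block: where the centre of the top face of lid 5 lies when it is shut and not pressed, 8 mm above the block's top, over the centre of tube 5 (far end of the row)
- lid0 (a joint): opening angle of lid 0, rad: 0 shut and level, 1.5 fully open (almost upright). Starts at 0.85 to 1.25, stays where it is left (hinge friction 0.006 N m, no spring or catch). Each lid is 24 mm wide, 25 mm long from its hinge, 3 mm thick; the hinge lies across the row, 13 mm before the tube's centre on the dot's side, 6.5 mm above the block's top, behind a low ramp, so lids fold down away from the dot
- lid1 (a joint): opening angle of lid 1, rad: 0 shut and level, 1.5 fully open (almost upright). Starts at 0.85 to 1.25, stays where it is left (hinge friction 0.006 N m, no spring or catch)
- lid2 (a joint): opening angle of lid 2, rad: 0 shut and level, 1.5 fully open (almost upright). Starts at 0.85 to 1.25, stays where it is left (hinge friction 0.006 N m, no spring or catch)
- lid3 (a joint): opening angle of lid 3, rad: 0 shut and level, 1.5 fully open (almost upright). Starts at 0.85 to 1.25, stays where it is left (hinge friction 0.006 N m, no spring or catch)
- lid4 (a joint): opening angle of lid 4, rad: 0 shut and level, 1.5 fully open (almost upright). Starts at 0.85 to 1.25, stays where it is left (hinge friction 0.006 N m, no spring or catch)
- lid5 (a joint): opening angle of lid 5, rad: 0 shut and level, 1.5 fully open (almost upright). Starts at 0.85 to 1.25, stays where it is left (hinge friction 0.006 N m, no spring or catch)
- vial_a: small capped vial with red cap, 24 mm across, 42 mm tall, standing loose on top of the block on the inner side of the curve; origin under its base. To be left alone
- vial_b: the same with a green cap. To be left alone
- bottle_amber: amber bottle with blue cap, 70 mm across, 115 mm tall, loose; origin under its base. To be left alone
- jar: brown-red sample jar with white cap, 60 mm across, 85 mm tall, loose; origin under its base. To be left alone
- beaker: clear plastic beaker, 72 mm across, 90 mm tall, loose; origin under its base. To be left alone
- screwdriver: screwdriver with yellow handle, 160 mm long, lying loose; origin near its middle, underside. To be left alone

How it is judged:
By the outcome, as a careful person would: the job done as asked, in the order asked, and still so for the second after the job is handed in, with the robot touching nothing.
It also fails if it takes over 45 s, if anything falls off the work surface, if the arm or the gripper's body presses on something with over 40 N, if the wrist force passes 120 N, or if a joint passes its speed limit or range.

### The arm

A 7-joint arm with a two-finger parallel gripper is mounted at the origin on the work surface. World frame = base frame: x ahead of the robot, y to its left, z up, the work surface at z = 0. Lengths are in m, angles in rad, forces in N, time in s.
With the tool pointing down it reaches from about 0.4 to 0.9 m from the base axis. Payload 5.6 kg.
Tool frame: the origin (TCP) lies midway between the tips of the shut fingers; the grasp point (between the pads) lies 19 mm behind it; x points along the fingers, y is the direction in which the jaws open and shut, and the axes are right-handed (so a half turn about x gives the same grasp; the last joint's range is limited). The gripper opens to 92 mm and grips with 3 to 60 N. Pads are 20 mm wide; open, the fingers measure 128 mm over their backs; the gripper's body (75 mm by 189 mm) begins 69 mm behind the grasp point.
Start: joints at [1.278, 0.468, -0.012, 1.603, 0.006, 1.071, -0.056], TCP at [0.161, -0.63, 0.179] pointing down, gripper open.
Joint ranges: [-2.53, 2.53], [-0.31, 2.02], [-1.57, 1.55], [0.28, 2.44], [-1.29, 4.43], [0.15, 1.84], [-2.92, 2.92]. Speed limits (rad/s): [2.57, 2.57, 3.14, 3.14, 3.14, 3.14, 3.14].

### API

Orientations are given as a unit quaternion [x, y, z, w].
In Python, from workcell import arm gives the robot as it stands. The module is installed in compiled form; this text tells all that it offers.
- The arm moves only by the shell command python3 -m pendant 'ROWS'. ROWS is JSON, one flat list of numbers, 7 for each row, row after row: the gripper's target within -1 to 1 (fully open at 1, half-way at 0, shut at -1), then the shift along the tool's x, y, z in m, then the turn, a rotation vector about the tool's x, y, z in degrees. In form: [hand, x, y, z, ax, ay, az, hand, x, y, z, ax, ay, az, ...]. A call has 1 to 8 rows; each row is the pose to reach, as a shift and turn from the pose measured when the call began, along the tool's axes at that moment; what a row does not reach only later rows make up. A row lasts 1/10 s, in which the tool goes at most 50 mm and 8.59 degrees, less where a joint would pass 70% of its speed; a pose out of reach is approached as far as the arm can. A call with a gripper value outside its range is refused whole. The fingers move at their own pace and stop on an object; the grip force is fixed at half the most. Time passes only in rows, so rows that repeat a pose let the fingers close. It gives the time, the measured TCP pose, the force and the opening at its end, in the units of the state.
- arm.get_state(): the state, without advancing time (a new reading comes with each control period).
- arm.grab_frame(name): name is "scene" or "side" or "wrist"; returns the picture (400x640x3 uint8, blue, green, red); there is no depth.
- arm.camera_params(name): a dict with "vertical_fov" (degrees; the focal length in pixels is half the picture's height over the tangent of half this angle, whatever the lens; pixels are square), "cx", "cy" (the principal point, pixels), "rvec" (rotation vector, rad) and "tvec" (3), from world to camera coordinates, as OpenCV has them. Camera axes: x right, y down, z forward; pixel columns grow to the right and rows downward; lengths in m; the calibration is good to about 2 mm. The wrist camera is an equidistant fisheye: a pixel r from the principal point sees the ray r / f radians off the axis. A picture is of the moment at which its call begins: read the wrist's pose just before it. camera_params takes no time and is no camera call; for the wrist camera it gives the pose at the moment of the call.
- arm.job_done(): hands the job in, once; it reports no verdict.
The state is a dict: "t": time; "q": joint angles; "joint_velocities": joint speeds; "joint_efforts": joint torques, N m; "eef_pos": TCP position; "tool_rot": TCP orientation; "ft_force": force on the tool from outside, world axes, zero at the start; "moment": the same for the moment, N m; "width": finger opening in m.
Only numpy, scipy, OpenCV 4.12 (cv2) and the standard library are available. Lean on these libraries where they do the work, as an engineer would, in place of code of your own. Each camera call takes 0.05 s, during which the arm holds its last target. There are 200 camera calls.

## Working session

There is one attempt and no reset: what is moved stays moved. The work goes in short steps, Python scripts to look and compute and a shell command to move; the robot and the scene stay as the last step left them, time stands still between calls to the robot, and variables do not carry over. Pictures are saved under pics/ and viewed, about 8 in all and at most 12, crops included, and the job is handed in when it is done.

```bash
mkdir -p pics; python3 - <<'E'
from workcell import arm
import cv2,numpy as np
s=arm.get_state();print(s)
a=arm.grab_frame("scene");b=arm.grab_frame("side")
cv2.imwrite("pics/s0.png",a);cv2.imwrite("pics/d0.png",b)
for n in("scene","side","wrist"):print(n,arm.camera_params(n))
E
```

```text
{'t': 0.0, 'q': array([ 1.27802568,  0.46836366, -0.01159575,  1.60363039,  0.0060107 ,
        1.07141461, -0.05630576]), 'joint_velocities': array([-9.93848000e-05,  4.23296203e-04, -7.98414370e-04,  6.89534604e-04,
       -3.15228645e-04, -3.83849586e-04, -2.99192538e-04]), 'joint_efforts': array([-1.54573809e-04, -5.20571923e+01, -1.23185173e-02, -2.43752646e+01,
       -5.65195922e-02,  1.71125669e-02,  1.14699660e-04]), 'eef_pos': array([ 0.16042467, -0.62921319,  0.17774639]), 'tool_rot': array([-0.70147631, -0.08867016,  0.70172898, -0.08743583]), 'ft_force': array([ 0.63311238, -0.55369847,  0.4830692 ]), 'moment': array([ 0.02697077,  0.00171559, -0.01632504]), 'width': 0.09158280334210944}
scene {'vertical_fov': 56.537340372291695, 'cx': 318.2668233289641, 'cy': 201.55890894592835, 'rvec': array([ 1.96537877,  1.53177628, -0.56851741]), 'tvec': array([-0.18521565, -0.41543787,  1.32669426])}
side {'vertical_fov': 47.497774243973076, 'cx': 322.79228297671784, 'cy': 197.1904669745843, 'rvec': array([ 2.08116512, -0.48031686,  0.29545734]), 'tvec': array([-0.55145438,  0.20432538,  0.82942979])}
wrist {'vertical_fov': 65.70646984690485, 'cx': 318.14115678693844, 'cy': 198.01454878726383, 'rvec': array([-2.31428943,  1.79842689,  0.23411311]), 'tvec': array([-0.64834554, -0.02823187,  0.39097992])}
```

View pics/s0.png

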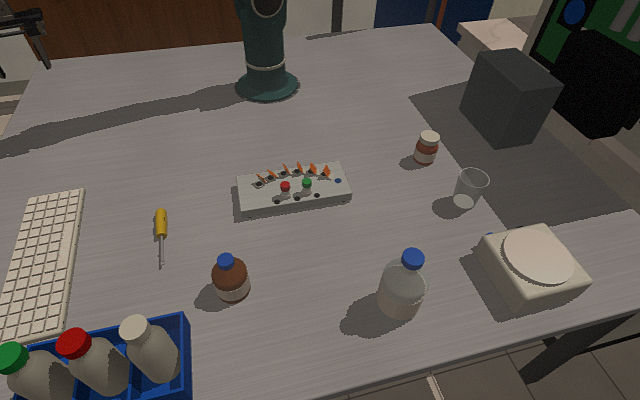

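View pics/d0.png

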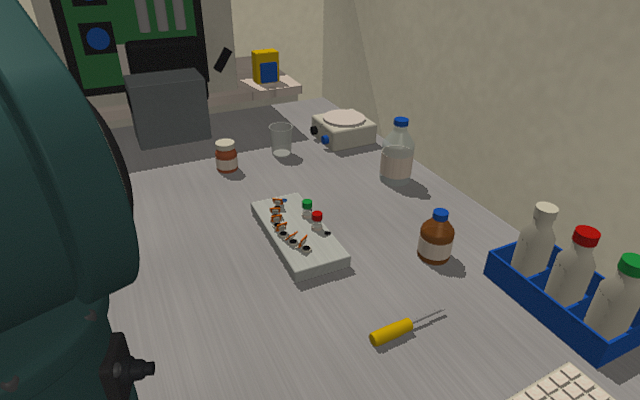

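```bash
cat > h.py <<'E'
import cv2,numpy as np
from scipy.spatial.transform import Rotation as R
def ray(P,uv,fish=False):
    f=200/np.tan(np.radians(P['vertical_fov'])/2)
    x,y=uv[0]-P['cx'],uv[1]-P['cy']
    if fish:
        r=np.hypot(x,y);th=r/f;d=np.array([x/r*np.sin(th),y/r*np.sin(th),np.cos(th)])
    else: d=np.array([x/f,y/f,1])
    M=R.from_rotvec(P['rvec']).as_matrix()
    return -M.T@P['tvec'],M.T@d
def onz(P,uv,z,fish=False):
    o,d=ray(P,uv,fish);return o+d*(z-o[2])/d[2]
def blobs(img,lo,hi,amin=4):
    m=cv2.inRange(cv2.cvtColor(img,cv2.COLOR_BGR2HSV),np.array(lo),np.array(hi))
    n,_,st,c=cv2.connectedComponentsWithStats(m)
    return [(int(st[i,4]),c[i].round(1)) for i in range(1,n) if st[i,4]>=amin]
E
python3 - <<'E'
from h import *
from workcell import arm
for n,f,box in(("scene","s0",(225,150,365,225)),("side","d0",(240,180,360,285))):
    im=cv2.imread(f"pics/{f}.png");P=arm.camera_params(n);x0,y0,x1,y1=box;c=im[y0:y1,x0:x1]
    for k,lo,hi,z in(("blue",(100,100,40),(130,255,255),.035),("red",(0,180,60),(4,255,255),.075),("green",(45,120,40),(80,255,255),.075)):
        for a,p in blobs(c,lo,hi): print(n,k,a,p+[x0,y0],onz(P,p+[x0,y0],z).round(4))
    cv2.imwrite(f"pics/c_{f}.png",cv2.resize(c,None,fx=5,fy=5,interpolation=cv2.INTER_CUBIC))
for uv in((236,180),(346,165),(350,198),(240,208)):print(onz(arm.camera_params("scene"),uv,.035).round(3))
E
```

```text
scene blue 21 [337.4 180.4] [0.5559 0.0977 0.035 ]
scene red 42 [284.5 184.1] [ 0.5766 -0.043   0.075 ]
scene green 45 [306.2 180.6] [0.5772 0.0102 0.075 ]
side blue 11 [284.4 199.9] [0.5596 0.0948 0.035 ]
side red 83 [316.8 215.5] [ 0.5746 -0.0526  0.075 ]
side green 84 [306.9 203.5] [ 5.756e-01 -1.000e-04  7.500e-02]
[ 0.494 -0.155  0.035]
[0.505 0.137 0.035]
[0.622 0.11  0.035]
[ 0.591 -0.156  0.035]
```

View pics/c_s0.png

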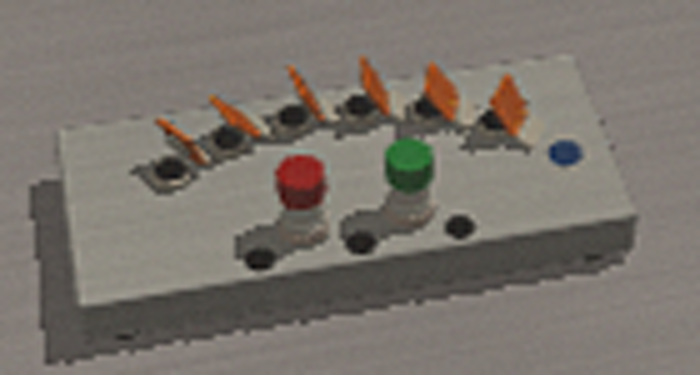

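```bash
cat >> h.py <<'E'
def pose():
    from workcell import arm
    s=arm.get_state();return s,np.array(s['eef_pos']),R.from_quat(s['tool_rot']).as_matrix()
def row(tgt,M):
    "tgt pos, tool rot matrix -> shift(tool), rotvec deg(tool)"
    s,p,T=pose();return (T.T@(np.array(tgt)-p)).round(4),np.degrees(R.from_matrix(T.T@M).as_rotvec()).round(2)
def down(zyaw):
    "tool pointing down with tool z at world yaw zyaw"
    z=np.array([np.cos(zyaw),np.sin(zyaw),0]);x=np.array([0,0,-1.]);return np.c_[x,np.cross(z,x),z]
E
python3 - <<'E'
from h import *
from workcell import arm
P=arm.camera_params("scene")
C=np.array([onz(P,uv,.035) for uv in((237.4,176),(340,161.4),(352,193),(241,211))]);print(C.round(3),C.mean(0).round(3))
s,p,T=pose();print(T.round(3))
W=arm.camera_params("wrist");o,d=ray(W,(W['cx']+.01,W['cy']),True);print("cam in tool",(T.T@(o-p)).round(3),(T.T@d).round(3))
print("wrist img right in tool",(T.T@R.from_rotvec(W['rvec']).as_matrix().T).round(2))
print("tool z yaw",np.arctan2(T[1,2],T[0,2]))
print(row([.53,-.02,.25],T))
E
```

```text
[[ 0.48  -0.15   0.035]
 [ 0.487  0.125  0.035]
 [ 0.607  0.121  0.035]
 [ 0.601 -0.155  0.035]] [ 0.544 -0.015  0.035]
[[-0.001  0.247 -0.969]
 [ 0.002 -0.969 -0.247]
 [-1.    -0.002  0.   ]]
cam in tool [-0.206 -0.001 -0.072] [ 0.967 -0.     0.254]
wrist img right in tool [[ 0.   -0.25  0.97]
 [ 1.   -0.   -0.  ]
 [ 0.    0.97  0.25]]
tool z yaw -2.8918629822157706
(array([-0.0714, -0.4992, -0.5087]), array([0., 0., 0.]))
```

```bash
python3 -m pendant '[-1,-0.09,-0.03,-0.02,0,0,0, -1,-0.09,-0.08,-0.06,-8,0,0, -1,-0.09,-0.11,-0.09,-16,0,0, -1,-0.09,-0.14,-0.12,-24,0,0, -1,-0.09,-0.18,-0.15,-32,0,0, -1,-0.09,-0.22,-0.18,-40,0,0, -1,-0.09,-0.25,-0.21,-48,0,0, -1,-0.09,-0.28,-0.25,-56,0,0]'
python3 -c "
from h import *
print(row([.52,.05,.27],down(-1.571)))"
```

```text
t: 0.9
eef_pos: [0.3241, -0.3069, 0.2682]
tool_rot: [-0.577, -0.409, 0.577, -0.408]
ft_force: [0.3, -0.9, 0.2]
width: 0.0303
(array([-0.0017,  0.0661, -0.4017]), array([-19.4 ,  -0.04,   0.07]))
```

```bash
python3 -m pendant '[-1,0,0.01,-0.05,-4,0,0, -1,0,0.02,-0.1,-8,0,0, -1,0,0.03,-0.15,-12,0,0, -1,0,0.04,-0.2,-16,0,0, -1,0,0.05,-0.25,-19.4,0,0, -1,0,0.055,-0.3,-19.4,0,0, -1,0,0.06,-0.35,-19.4,0,0, -1,0,0.066,-0.4,-19.4,0,0]'
python3 -m pendant '[-1,0,0,0,0,0,0, -1,0,0,0,0,0,0]'
python3 - <<'E'
from h import *
from workcell import arm
s,p,T=pose();print(p,s['width'],s['ft_force'],s['q'].round(2));P=arm.camera_params("wrist")
im=arm.grab_frame("wrist");cv2.imwrite("pics/w0.png",im);import pickle;pickle.dump(P,open("w0.pkl","wb"))
for k,lo,hi,z in(("blue",(100,100,40),(130,255,255),.035),("red",(0,180,60),(4,255,255),.077),("green",(45,120,40),(80,255,255),.077)):
    for a,q in blobs(im,lo,hi,15): print(k,a,q,onz(P,q,z,True).round(4))
E
```

```text
t: 1.7
eef_pos: [0.5164, 0.0433, 0.2683]
tool_rot: [-0.5, -0.5, 0.5, -0.499]
ft_force: [0.5, -0.3, 0.1]
width: 0.0005
t: 1.9
eef_pos: [0.516, 0.0446, 0.2676]
tool_rot: [0.499, 0.501, -0.5, 0.5]
ft_force: [0.3, 0.1, -0.8]
width: 0.0005
[0.5160168  0.04457717 0.26763065] 0.0005265854096194404 [ 0.25644706  0.11966797 -0.75091075] [ 0.47  0.24 -0.72  1.78  0.17  1.19 -0.3 ]
blue 519 [601.5 139.3] [1.0749 0.123  0.035 ]
blue 109 [346.8 133.6] [0.5561 0.0959 0.035 ]
blue 1041 [490.7 332. ] [ 0.8692 -0.2805  0.035 ]
red 219 [361.9 236.6] [ 0.5767 -0.0424  0.077 ]
green 246 [364.1 200.2] [0.5773 0.0098 0.077 ]
```

View pics/w0.png

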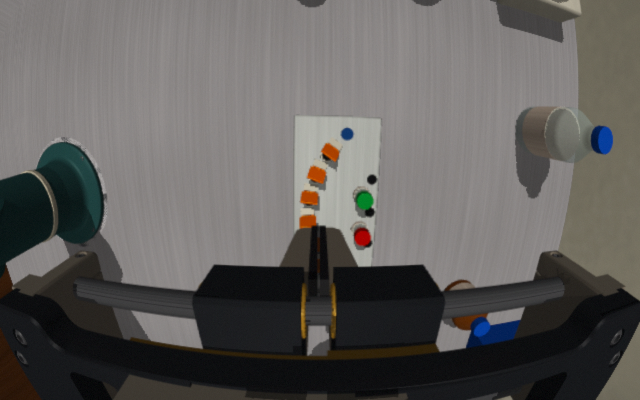

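```bash
python3 - <<'E'
from h import *
import pickle
P=pickle.load(open("w0.pkl","rb"));im=cv2.imread("pics/w0.png").astype(int)
g=im.mean(2)
print(g[170,286:304].astype(int),g[150,370:392].astype(int),g[106:124,320].astype(int))
def edge(line):
    d=np.abs(np.diff(line));i=np.argmax(d);w=d[max(0,i-1):i+2];return np.sum(w*np.arange(max(0,i-1),i-1+3))/w.sum()+.5
Lft=np.array([onz(P,(288+edge(g[r,288:300]),r),.035,True)[:2] for r in range(122,212)])
Rgt=np.array([onz(P,(372+edge(g[r,372:388]),r),.035,True)[:2] for r in range(122,172)])
Top=np.array([onz(P,(c,108+edge(g[108:124,c])),.035,True)[:2] for c in range(302,374)])
def fit(A):
    vx,vy,x,y=cv2.fitLine(A.astype(np.float32),cv2.DIST_HUBER,0,1e-4,1e-4).ravel();return np.degrees(np.arctan2(vy,vx)),x,y
for n,A in(("L",Lft),("R",Rgt),("T",Top)):print(n,fit(A))
im=im.astype(np.uint8)
for a,q in blobs(im,(5,150,100),(18,255,255),20):print(a,q,onz(P,q,.05,True).round(3))
E
```

```text
[135 135 136 137 136 134 133 125 149 169 173 171 172 171 173 175 173 174] [167 170 166 168 169 170 171 169 163 144 123 135 135 133 134 137 139 137
 136 138 137 138] [138 140 139 140 140 140 138 139 137 133 152 165 171 172 170 169 171 172]
L (np.float32(88.567314), np.float32(0.4807696), np.float32(0.0394074))
R (np.float32(89.19115), np.float32(0.60308236), np.float32(0.08068107))
T (np.float32(-1.0172276), np.float32(0.5348058), np.float32(0.12032871))
198 [330.3 151.7] [0.532 0.071 0.05 ]
229 [316.6 174.3] [0.514 0.04  0.05 ]
208 [309.2 197.6] [0.503 0.006 0.05 ]
191 [307.3 221.2] [ 0.5   -0.029  0.05 ]
```

```bash
cat >> h.py <<'E'
YAW=np.radians(178.9);CB=np.array([.5406,-.0184])
AC=CB+.11*np.array([-np.cos(YAW),-np.sin(YAW)])
def arc(phi,h):
    a=YAW+phi;return np.r_[AC+.15*np.array([np.cos(a),np.sin(a)]),.035+h],down(a+np.pi/2)
def where():
    s,p,T=pose();d=p[:2]-AC;phi=(np.arctan2(d[1],d[0])-YAW+np.pi)%(2*np.pi)-np.pi
    r=[round(1e3*(np.hypot(*d)-.15),2),round(1e3*(p[2]-.035),2)]
    print("phi",phi.round(3),"dr,h mm",r,"F",np.round(s['ft_force'],1),"q",s['q'].round(2))
E
python3 -c "
from h import *
where();print(row(*arc(-.87,.05)))"
```

```text
phi -0.42 dr,h mm [np.float64(-1.16), np.float64(232.68)] F [-0.4 -0.7 -0.3] q [ 0.47  0.24 -0.72  1.78  0.17  1.19 -0.3 ]
(array([ 0.1826,  0.0406, -0.0531]), array([50.92,  0.06,  0.14]))
```

```bash
python3 -m pendant '[-1,0.03,0.02,-0.025,8,0,0, -1,0.06,0.04,-0.05,16,0,0, -1,0.1,0.041,-0.053,24,0,0, -1,0.13,0.041,-0.053,32,0,0, -1,0.16,0.041,-0.053,40,0,0, -1,0.18,0.041,-0.053,48,0,0, -1,0.183,0.041,-0.053,51,0,0, -1,0.183,0.041,-0.053,51,0,0]'
python3 - <<'E'
from h import *
from workcell import arm
where();print(row(*arc(-.87,.015)));
P=arm.camera_params("wrist");im=arm.grab_frame("wrist");cv2.imwrite("pics/w1.png",cv2.resize(im[60:330,180:500],None,fx=2,fy=2))
for k in range(6):
    q,_=arc(-.6+.24*k,.004)
    M=R.from_rotvec(P['rvec']).as_matrix();c=M@q+P['tvec'];f=200/np.tan(np.radians(P['vertical_fov'])/2)
    th=np.arctan2(np.hypot(c[0],c[1]),c[2]);u=np.array([P['cx'],P['cy']])+f*th*c[:2]/np.hypot(c[0],c[1]);print(k,((u-[180,60])*2).round())
E
```

```text
t: 2.75
eef_pos: [0.5557, 0.0931, 0.0837]
tool_rot: [-0.665, -0.235, 0.669, -0.235]
ft_force: [-0.4, 0.0, 0.3]
width: 0.0006
phi -0.856 dr,h mm [np.float64(-1.98), np.float64(48.69)] F [-0.4  0.   0.3] q [ 0.14  0.5  -0.47  1.87  0.29  0.85 -1.37]
(array([ 0.0337, -0.0019, -0.0022]), array([-0.26,  0.26,  0.09]))
0 [286. 372.]
1 [315. 437.]
2 [357. 487.]
3 [408. 522.]
4 [464. 541.]
5 [522. 545.]
```

View pics/w1.png

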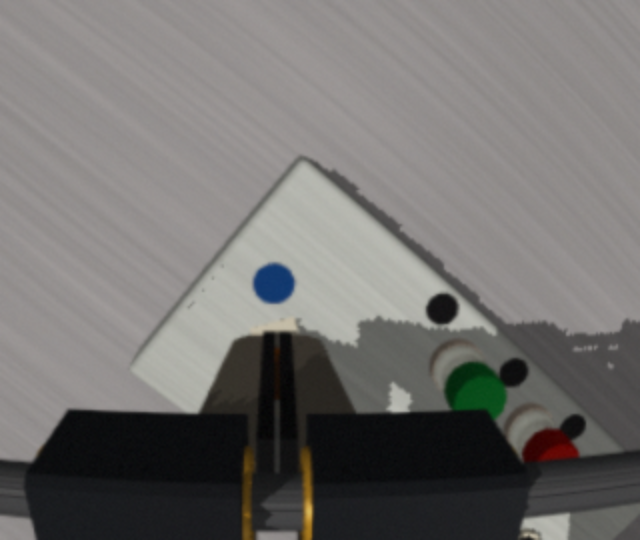

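```bash
python3 -m pendant '[-1,0.01,-0.002,-0.002,0,0,0, -1,0.02,-0.002,-0.002,0,0,0, -1,0.03,-0.002,-0.002,0,0,0, -1,0.034,-0.002,-0.002,0,0,0, -1,0.034,-0.002,-0.002,0,0,0]'
python3 - <<'E'
from h import *
from workcell import arm
where();print(row(*arc(-.87,.0075)))
P=arm.camera_params("wrist");im=arm.grab_frame("wrist")
for a,q in blobs(im[:,200:450],(100,100,40),(130,255,255),60):print("dot",a,onz(P,q+[200,0],.035,True).round(4))
print("expected",arc(-.87,0)[0].round(4))
E
```

```text
t: 3.3
eef_pos: [0.5558, 0.0964, 0.0495]
tool_rot: [-0.665, -0.236, 0.668, -0.235]
ft_force: [-0.4, 0.2, 0.3]
width: 0.0005
phi -0.87 dr,h mm [np.float64(0.45), np.float64(14.47)] F [-0.4  0.2  0.3] q [ 0.12  0.55 -0.45  1.88  0.32  0.79 -1.4 ]
(array([0.007 , 0.0005, 0.    ]), array([-0.14,  0.26,  0.11]))
dot 386 [0.5561 0.096  0.035 ]
expected [0.5561 0.096  0.035 ]
```

```bash
python3 -m pendant '[-1,0.0055,0.0005,0.001,0,0,0, -1,0.0055,0.0005,0.006,-2,0,0, -1,0.0055,0.001,0.012,-4.5,0,0, -1,0.0055,0.0015,0.018,-7,0,0, -1,0.0055,0.0025,0.024,-9,0,0, -1,0.0055,0.0035,0.03,-11.5,0,0, -1,0.0055,0.0045,0.035,-13.5,0,0, -1,0.0055,0.0055,0.0395,-15.5,0,0]'
python3 -c "
from h import *
where()
for f in(-.57,-.54,-.48,-.42,-.36):print(row(*arc(f,.0075)))"
```

```text
t: 4.15
eef_pos: [0.5289, 0.0672, 0.0447]
tool_rot: [-0.627, -0.324, 0.63, -0.324]
ft_force: [0.7, 0.4, -0.7]
width: 0.0004
phi -0.605 dr,h mm [np.float64(-0.06), np.float64(9.72)] F [ 0.7  0.4 -0.7] q [ 0.22  0.52 -0.52  1.96  0.37  0.76 -1.13]
(array([0.0022, 0.    , 0.0053]), array([-1.75,  0.16,  0.12]))
(array([0.0023, 0.0002, 0.0098]), array([-3.47,  0.16,  0.12]))
(array([0.0023, 0.001 , 0.0187]), array([-6.9 ,  0.16,  0.13]))
(array([0.0023, 0.0024, 0.0276]), array([-10.34,   0.15,   0.13]))
(array([0.0023, 0.0043, 0.0364]), array([-13.78,   0.15,   0.14]))
```

```bash
python3 -m pendant '[-1,0.001,0,0.001,0,0,0, -1,0.002,0,0.001,0,0,0, -1,0.003,0,0.001,0,0,0, -1,0.003,0,0.001,0,0,0]'
python3 -c "
from h import *
where()
for f in(-.36,):print(row(*arc(f,.0075)))"
```

```text
t: 4.55
eef_pos: [0.5284, 0.0666, 0.0416]
tool_rot: [-0.627, -0.324, 0.63, -0.323]
ft_force: [-0.1, 0.5, -0.6]
width: 0.0004
phi -0.6 dr,h mm [np.float64(0.02), np.float64(6.59)] F [-0.1  0.5 -0.6] q [ 0.22  0.53 -0.52  1.96  0.37  0.75 -1.13]
(array([-0.0008,  0.0043,  0.0357]), array([-13.78,   0.14,   0.14]))
```

```bash
python3 -m pendant '[-1,0.001,0,0,0,0,0, -1,0.001,0,0,0,0,0, -1,0.001,0,0,0,0,0]'
python3 -c "
from h import *
where()
for f in(-.36,):print(row(*arc(f,.0075)))"
```

```text
t: 4.85
eef_pos: [0.5284, 0.0667, 0.0405]
tool_rot: [-0.627, -0.324, 0.63, -0.323]
ft_force: [-0.4, 0.9, 0.6]
width: 0.0006
phi -0.601 dr,h mm [np.float64(0.09), np.float64(5.53)] F [-0.4  0.9  0.6] q [ 0.22  0.53 -0.51  1.96  0.38  0.75 -1.13]
(array([-0.0019,  0.0044,  0.0358]), array([-13.78,   0.15,   0.15]))
```

```bash
python3 - <<'E'
from workcell import arm
import cv2,numpy as np
a=arm.grab_frame("side")[165:285,230:370];b=arm.grab_frame("scene")[130:220,230:370]
r=lambda i:cv2.resize(i,None,fx=4,fy=4,interpolation=cv2.INTER_CUBIC)
b=cv2.copyMakeBorder(b,0,0,0,0,0)
cv2.imwrite("pics/c1.png",cv2.resize(np.vstack([r(a)[:300],r(b)[:300]]),None,fx=1,fy=1))
E
```

```text
(no output)
```

View pics/c1.png

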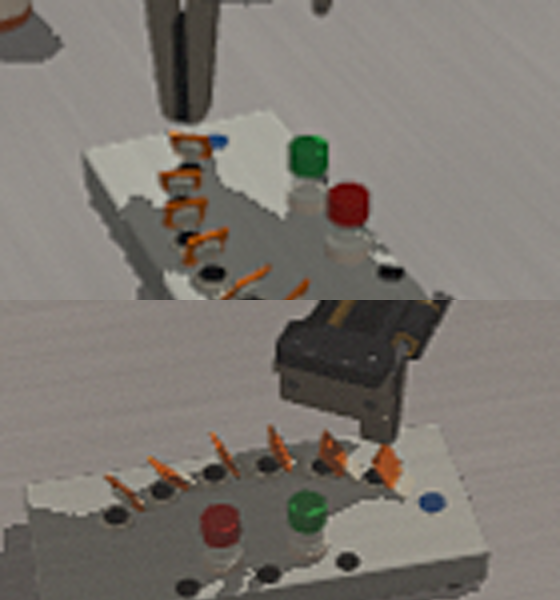

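```bash
python3 - <<'E'
from h import *
from workcell import arm
where()
S=arm.camera_params("scene");D=arm.camera_params("side")
def proj(P,q):
    f=200/np.tan(np.radians(P['vertical_fov'])/2);c=R.from_rotvec(P['rvec']).as_matrix()@q+P['tvec'];return (f*c[:2]/c[2]+[P['cx'],P['cy']]).round(1)
p=pose()[1]
print("TCP proj",proj(S,p),proj(D,p), "tube0",proj(S,arc(-.6,.008)[0]),proj(D,arc(-.6,.008)[0]))
def tri(a,b):
    o1,d1=ray(S,a);o2,d2=ray(D,b);A=np.c_[d1,-d2];t=np.linalg.lstsq(A,o2-o1,rcond=None)[0];x,y=o1+t[0]*d1,o2+t[1]*d2;return ((x+y)/2).round(4),np.linalg.norm(x-y).round(4)
print("tip",tri((324.5,165),(276.5,195)))
for i,(a,b) in enumerate([((326,171),(277.5,200)),((313.5,167),(275,210))]):print("lid",i,tri(a,b))
E
```

```text
phi -0.601 dr,h mm [np.float64(0.06), np.float64(5.59)] F [0.7 0.3 0.1] q [ 0.22  0.53 -0.52  1.96  0.38  0.75 -1.13]
TCP proj [323.1 173.6] [276.6 206.6] tube0 [323.1 172.9] [276.6 205.7]
tip (array([0.5299, 0.0689, 0.0711]), np.float64(0.0007))
lid 0 (array([0.5337, 0.0728, 0.0537]), np.float64(0.0006))
lid 1 (array([0.5134, 0.0431, 0.0518]), np.float64(0.006))
```

```bash
sed -i 's/return np.r_\[AC+.15\*np.array(\[np.cos(a),np.sin(a)\]),.035+h\]/return np.r_[AC+.15*np.array([np.cos(a),np.sin(a)]),.035+h-OFF]/; s/1e3\*(p\[2\]-.035)/1e3*(p[2]+OFF-.035)/; s/^YAW=/OFF=.0305;YAW=/' h.py
python3 -c "
from h import *
where();print(row(*arc(-.87,.036)))"
```

```text
phi -0.601 dr,h mm [np.float64(0.06), np.float64(36.09)] F [0.7 0.3 0.1] q [ 0.22  0.53 -0.52  1.96  0.38  0.75 -1.13]
(array([-0.    ,  0.0055, -0.0399]), array([15.44,  0.17,  0.1 ]))
```

```bash
python3 -m pendant '[-1,0,0.001,-0.02,8,0,0, -1,0,0.0055,-0.04,15.4,0,0, -1,0,0.0055,-0.04,15.4,0,0, -1,0.01,0.0055,-0.04,15.4,0,0, -1,0.018,0.0055,-0.04,15.4,0,0, -1,0.018,0.0055,-0.04,15.4,0,0]'
python3 - <<'E'
from h import *
from workcell import arm
where()
a=arm.grab_frame("side")[165:255,230:370];b=arm.grab_frame("scene")[120:210,260:400]
r=lambda i:cv2.resize(i,None,fx=5,fy=3*5//3,interpolation=cv2.INTER_CUBIC)[:300]
cv2.imwrite("pics/c2.png",np.vstack([r(a),r(b)]))
E
```

```text
t: 5.55
eef_pos: [0.5541, 0.0947, 0.0207]
tool_rot: [-0.664, -0.237, 0.669, -0.236]
ft_force: [0.6, 0.4, -0.9]
width: 0.0001
phi -0.855 dr,h mm [np.float64(0.28), np.float64(16.15)] F [ 0.6  0.4 -0.9] q [ 0.1   0.59 -0.43  1.9   0.35  0.74 -1.41]
```

View pics/c2.png

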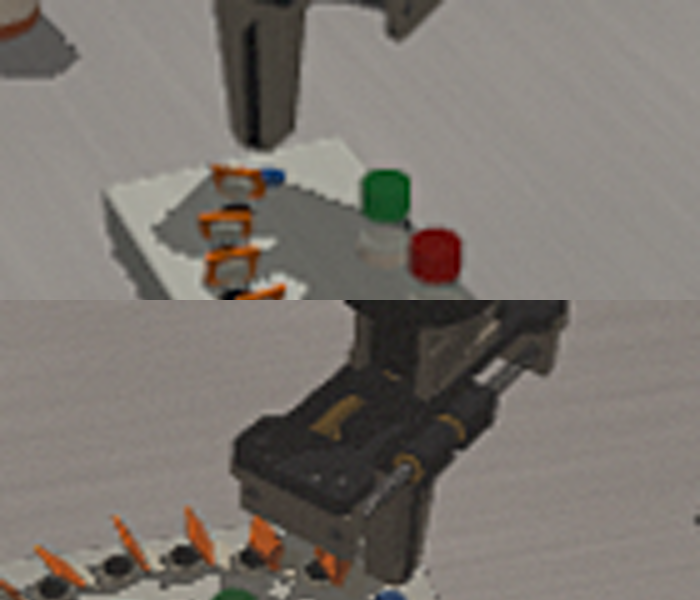

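```bash
python3 -m pendant '[-1,0.005,0,-0.003,0,0,0, -1,0.01,0,-0.003,0,0,0, -1,0.01,0,-0.003,0,0,0]'
python3 -c "
from h import *
where()"; python3 -m pendant '[-1,0.002,0,0,0,0,0, -1,0.002,0,0,0,0,0]'
python3 -c "
from h import *
where()"
```

```text
t: 5.95
eef_pos: [0.5571, 0.097, 0.0111]
tool_rot: [-0.664, -0.237, 0.669, -0.236]
ft_force: [0.9, -0.2, -0.3]
width: 0.0003
phi -0.879 dr,h mm [np.float64(0.15), np.float64(6.57)] F [ 0.9 -0.2 -0.3] q [ 0.09  0.6  -0.42  1.9   0.36  0.72 -1.42]
t: 6.15
eef_pos: [0.5568, 0.0969, 0.0088]
tool_rot: [-0.664, -0.237, 0.669, -0.236]
ft_force: [0.3, -0.5, 0.1]
width: 0.0002
phi -0.878 dr,h mm [np.float64(0.27), np.float64(4.27)] F [ 0.3 -0.5  0.1] q [ 0.09  0.61 -0.42  1.9   0.36  0.72 -1.43]
```

```bash
python3 -m pendant '[-1,0.0015,0,0,0,0,0, -1,0.0015,0,0,0,0,0]'
python3 -c "
from h import *
where()"; python3 -m pendant '[-1,0.001,0,0,0,0,0, -1,0.001,0,0,0,0,0]'
python3 -c "
from h import *
where()"
```

```text
t: 6.35
eef_pos: [0.5567, 0.0969, 0.0072]
tool_rot: [-0.664, -0.237, 0.669, -0.236]
ft_force: [-0.3, 0.0, 0.0]
width: 0.0007
phi -0.877 dr,h mm [np.float64(0.31), np.float64(2.67)] F [-0.3  0.   0. ] q [ 0.09  0.61 -0.42  1.9   0.36  0.72 -1.43]
t: 6.55
eef_pos: [0.5566, 0.0969, 0.0061]
tool_rot: [-0.664, -0.237, 0.669, -0.236]
ft_force: [-0.2, 0.4, 0.7]
width: 0.0005
phi -0.877 dr,h mm [np.float64(0.38), np.float64(1.59)] F [-0.2  0.4  0.7] q [ 0.09  0.61 -0.42  1.9   0.36  0.71 -1.43]
```

```bash
python3 -m pendant '[-1,0.001,0,0,0,0,0, -1,0.001,0,0,0,0,0]'
python3 -c "
from h import *
where()"; python3 - <<'E'
from h import *
from workcell import arm
a=arm.grab_frame("side")[165:255,230:370];b=arm.grab_frame("scene")[120:210,260:400]
r=lambda i:cv2.resize(i,None,fx=5,fy=5,interpolation=cv2.INTER_CUBIC)[:300]
cv2.imwrite("pics/c3.png",np.vstack([r(a),r(b)]))
E
```

```text
t: 6.75
eef_pos: [0.5565, 0.0968, 0.005]
tool_rot: [-0.664, -0.237, 0.669, -0.236]
ft_force: [0.5, -0.1, 0.6]
width: 0.0002
phi -0.876 dr,h mm [np.float64(0.39), np.float64(0.48)] F [ 0.5 -0.1  0.6] q [ 0.09  0.61 -0.42  1.9   0.37  0.71 -1.43]
```

View pics/c3.png

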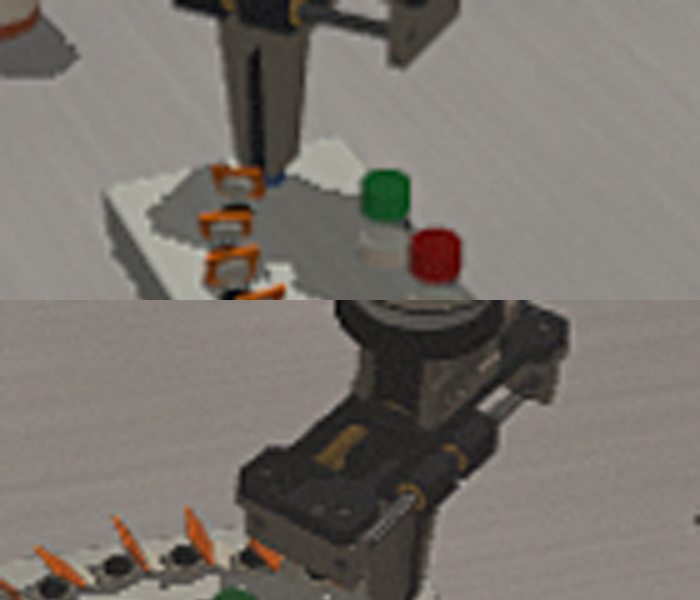

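```bash
for i in 1; do python3 -m pendant '[-1,0.001,0,0,0,0,0, -1,0.001,0,0,0,0,0]' >/dev/null; python3 -c "
from h import *
where()"; done; python3 -m pendant '[-1,0.001,0,0,0,0,0, -1,0.001,0,0,0,0,0]'>/dev/null;python3 -c "
from h import *
where()"
```

```text
phi -0.876 dr,h mm [np.float64(0.38), np.float64(-0.52)] F [1.  0.4 0.2] q [ 0.09  0.61 -0.42  1.9   0.37  0.71 -1.43]
phi -0.875 dr,h mm [np.float64(0.41), np.float64(-1.68)] F [ 0.3 -0.3 -0.2] q [ 0.09  0.62 -0.42  1.9   0.37  0.71 -1.43]
```

```bash
python3 -m pendant '[-1,0.001,0,0,0,0,0, -1,0.001,0,0,0,0,0]' >/dev/null; python3 -c "
from h import *
where()"; python3 -m pendant '[-1,0.001,0,0,0,0,0, -1,0.001,0,0,0,0,0]'>/dev/null;python3 -c "
from h import *
where()"
```

```text
phi -0.874 dr,h mm [np.float64(0.48), np.float64(-2.85)] F [-0.8  0.2  0.2] q [ 0.09  0.62 -0.41  1.9   0.37  0.71 -1.43]
phi -0.873 dr,h mm [np.float64(0.53), np.float64(-3.98)] F [ 0.5  0.4 -1.3] q [ 0.09  0.62 -0.41  1.9   0.37  0.7  -1.43]
```

```bash
python3 - <<'E'
from h import *
from workcell import arm
where()
a=arm.grab_frame("side")[180:220,260:310];b=arm.grab_frame("scene")[155:195,310:360]
cv2.imwrite("pics/c4.png",np.hstack([cv2.resize(i,None,fx=8,fy=8,interpolation=cv2.INTER_CUBIC) for i in(a,b)]))
E
```

```text
phi -0.873 dr,h mm [np.float64(0.53), np.float64(-3.98)] F [ 0.5  0.4 -1.3] q [ 0.09  0.62 -0.41  1.9   0.37  0.7  -1.43]
```

View pics/c4.png

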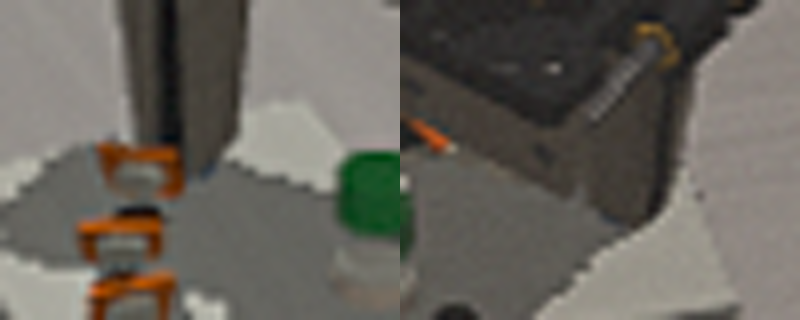

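```bash
python3 -m pendant '[-1,0.001,0,0,0,0,0, -1,0.001,0,0,0,0,0]' >/dev/null; python3 -c "
from h import *
where()"
```

```text
phi -0.875 dr,h mm [np.float64(0.49), np.float64(-4.86)] F [ 1.   0.2 -0.2] q [ 0.09  0.62 -0.41  1.9   0.37  0.7  -1.43]
```

```bash
python3 -m pendant '[-1,0.001,0,0,0,0,0, -1,0.001,0,0,0,0,0]' >/dev/null; python3 -c "
from h import *
where()"
```

```text
phi -0.875 dr,h mm [np.float64(0.44), np.float64(-4.94)] F [-3.  -0.6  7.8] q [ 0.09  0.62 -0.41  1.9   0.37  0.7  -1.43]
```

```bash
sed -i 's/OFF=.0305/OFF=.0354/' h.py; python3 -m pendant '[-1,-0.004,0,0,0,0,0, -1,-0.0085,0,0,0,0,0, -1,-0.0085,0,0,0,0,0]' >/dev/null; python3 -c "
from h import *
where()
for f in(-.84,-.8,-.76,-.72,-.68,-.64,-.6):print(*row(*arc(f,.0083)))"
```

```text
phi -0.879 dr,h mm [np.float64(0.17), np.float64(9.09)] F [ 0.6  0.6 -0.1] q [ 0.09  0.61 -0.42  1.9   0.36  0.72 -1.43]
[0.0008 0.0002 0.0058] [-1.67  0.35  0.13]
[0.0009 0.0005 0.0118] [-3.96  0.35  0.14]
[0.0009 0.0011 0.0177] [-6.26  0.35  0.15]
[0.0009 0.0018 0.0237] [-8.55  0.35  0.15]
[0.001  0.0028 0.0296] [-10.84   0.34   0.16]
[0.001  0.0041 0.0355] [-13.13   0.34   0.17]
[0.001  0.0056 0.0413] [-15.42   0.34   0.17]
```

```bash
python3 -m pendant '[-1,0.001,0.0002,0.006,-1.7,0.3,0, -1,0.001,0.0005,0.012,-4,0.3,0, -1,0.001,0.001,0.018,-6.3,0.3,0, -1,0.001,0.002,0.024,-8.5,0.3,0, -1,0.001,0.003,0.028,-10.3,0.3,0]'; python3 -c "
from h import *
where()
for f in(-.68,-.64,-.6,-.56,-.52,-.48,-.44):print(*row(*arc(f,.008)))"
```

```text
t: 8.95
eef_pos: [0.537, 0.0771, 0.0079]
tool_rot: [-0.642, -0.297, 0.642, -0.295]
ft_force: [0.2, 0.4, 1.3]
width: 0.0003
phi -0.69 dr,h mm [np.float64(-0.25), np.float64(8.27)] F [0.2 0.4 1.3] q [ 0.17  0.59 -0.47  1.96  0.4   0.69 -1.25]
[ 0.0003 -0.0002  0.0016] [-0.37 -0.04  0.16]
[ 0.0003 -0.0001  0.0076] [-2.66 -0.04  0.16]
[0.0003 0.0003 0.0136] [-4.96 -0.04  0.16]
[0.0003 0.0009 0.0195] [-7.25 -0.05  0.16]
[0.0003 0.0018 0.0255] [-9.54 -0.05  0.15]
[0.0002 0.0029 0.0313] [-11.83  -0.05   0.15]
[0.0002 0.0043 0.0372] [-14.12  -0.06   0.15]
```

Smooth with about 1 N. On to tube 0's centre, slightly lower to feel the spring.

```bash
python3 -m pendant '[-1,0.0003,0,0.005,-1.6,0,0, -1,0.0003,0.0002,0.01,-3.5,0,0, -1,0.001,0.0003,0.0136,-5,0,0, -1,0.001,0.0003,0.0136,-5,0,0]'; python3 - <<'E'
from h import *
from workcell import arm
where()
for f in(-.56,-.52,-.48,-.44,-.4,-.36,-.32,-.28):print(*row(*arc(f,.0075)))
a=arm.grab_frame("side")[170:240,250:330];b=arm.grab_frame("scene")[140:200,280:360]
r=lambda i:cv2.resize(i,None,fx=5,fy=5,interpolation=cv2.INTER_CUBIC)[:300]
cv2.imwrite("pics/c5.png",np.hstack([r(a),r(b)]))
E
```

```text
t: 9.35
eef_pos: [0.5283, 0.0661, 0.007]
tool_rot: [-0.628, -0.325, 0.628, -0.323]
ft_force: [-0.0, -0.8, 2.8]
width: 0.0005
phi -0.597 dr,h mm [np.float64(-0.14), np.float64(7.38)] F [-0.  -0.8  2.8] q [ 0.2   0.58 -0.49  1.98  0.42  0.68 -1.17]
[-0.0001 -0.      0.0055] [-2.23 -0.06  0.14]
[-0.0001  0.0003  0.0115] [-4.52 -0.06  0.14]
[-0.0001  0.0009  0.0175] [-6.81 -0.07  0.14]
[-0.0001  0.0017  0.0234] [-9.1  -0.07  0.14]
[-0.0002  0.0028  0.0293] [-11.39  -0.07   0.14]
[-0.0002  0.0041  0.0352] [-13.69  -0.08   0.13]
[-0.0002  0.0057  0.041 ] [-15.98  -0.08   0.13]
[-0.0002  0.0074  0.0467] [-18.27  -0.08   0.13]
```

View pics/c5.png

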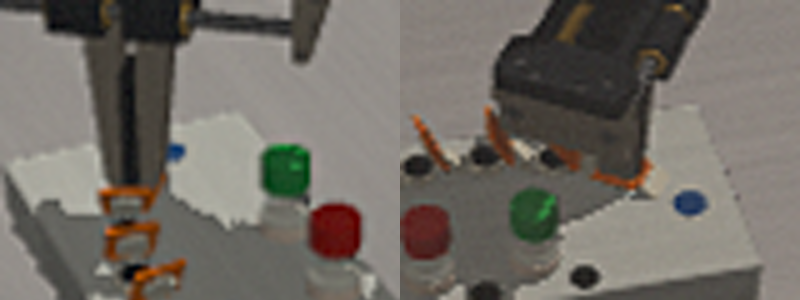

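```bash
python3 -m pendant '[-1,0,0,0.005,-2,0,0, -1,0,0.0002,0.01,-4,0,0, -1,0,0.0007,0.015,-6,0,0, -1,0,0.0013,0.02,-8,0,0, -1,0,0.002,0.025,-9.8,0,0, -1,0,0.003,0.03,-11.7,0,0, -1,0,0.0041,0.0352,-13.7,0,0, -1,0,0.0041,0.0352,-13.7,0,0]'; python3 - <<'E'
from h import *
where()
for f in(-.12,):print(*row(*arc(f,.0075)))
E
```

```text
t: 10.25
eef_pos: [0.5112, 0.0348, 0.007]
tool_rot: [-0.585, -0.397, 0.586, -0.396]
ft_force: [-0.3, 0.7, 3.2]
width: 0.0003
phi -0.359 dr,h mm [np.float64(-0.1), np.float64(7.36)] F [-0.3  0.7  3.2] q [ 0.31  0.57 -0.55  2.02  0.47  0.67 -0.92]
[-0.0002  0.0042  0.0354] [-13.81  -0.07   0.12]
```

Working exactly; repeat for tube 2.

```bash
python3 -m pendant '[-1,0,0,0.005,-2,0,0, -1,0,0.0002,0.01,-4,0,0, -1,0,0.0007,0.015,-6,0,0, -1,0,0.0013,0.02,-8,0,0, -1,0,0.002,0.025,-9.8,0,0, -1,0,0.003,0.03,-11.7,0,0, -1,0,0.0042,0.0354,-13.8,0,0, -1,0,0.0042,0.0354,-13.8,0,0]'; python3 - <<'E'
from h import *
where()
for f in(.12,):print(*row(*arc(f,.0075)))
E
```

```text
t: 11.05
eef_pos: [0.502, 0.0001, 0.0069]
tool_rot: [-0.534, -0.465, 0.534, -0.463]
ft_force: [-0.6, -0.3, 3.3]
width: 0.0003
phi -0.119 dr,h mm [np.float64(0.03), np.float64(7.26)] F [-0.6 -0.3  3.3] q [ 0.43  0.58 -0.61  2.04  0.52  0.68 -0.66]
[-0.0003  0.0044  0.0355] [-13.83  -0.1    0.12]
```

```bash
python3 -m pendant '[-1,0,0,0.005,-2,0,0, -1,0,0.0002,0.01,-4,0,0, -1,0,0.0007,0.015,-6,0,0, -1,0,0.0013,0.02,-8,0,0, -1,0,0.002,0.025,-9.8,0,0, -1,0,0.003,0.03,-11.7,0,0, -1,0,0.0042,0.0354,-13.8,0,0, -1,0,0.0042,0.0354,-13.8,0,0]'; python3 - <<'E'
from h import *
where()
for f in(.36,):print(*row(*arc(f,.0075)))
E
```

```text
t: 11.85
eef_pos: [0.5013, -0.0357, 0.0068]
tool_rot: [0.475, 0.525, -0.475, 0.523]
ft_force: [-0.5, 0.2, 3.2]
width: 0.0004
phi 0.12 dr,h mm [np.float64(0.03), np.float64(7.17)] F [-0.5  0.2  3.2] q [ 0.54  0.6  -0.67  2.04  0.57  0.7  -0.39]
[-0.0004  0.0044  0.0356] [-13.88  -0.12   0.1 ]
```

```bash
python3 -m pendant '[-1,-0.0003,0,0.005,-2,0,0, -1,-0.0003,0.0002,0.01,-4,0,0, -1,-0.0003,0.0007,0.015,-6,0,0, -1,-0.0003,0.0013,0.02,-8,0,0, -1,-0.0003,0.002,0.025,-9.8,0,0, -1,-0.0003,0.003,0.03,-11.7,0,0, -1,-0.0003,0.0044,0.0355,-13.8,0,0, -1,-0.0003,0.0044,0.0355,-13.8,0,0]'; python3 - <<'E'
from h import *
where()
for f in(.6,):print(*row(*arc(f,.0075)))
E
```

```text
t: 12.65
eef_pos: [0.5092, -0.0707, 0.0068]
tool_rot: [0.409, 0.578, -0.409, 0.576]
ft_force: [1.1, -0.6, 3.0]
width: 0.0004
phi 0.36 dr,h mm [np.float64(0.02), np.float64(7.23)] F [ 1.1 -0.6  3. ] q [ 0.64  0.63 -0.72  2.01  0.62  0.73 -0.12]
[-0.0004  0.0044  0.0356] [-13.94  -0.14   0.09]
```

```bash
python3 -m pendant '[-1,-0.0002,0,0.005,-2,0,0, -1,-0.0002,0.0002,0.01,-4,0,0, -1,-0.0002,0.0007,0.015,-6,0,0, -1,-0.0002,0.0013,0.02,-8,0,0, -1,-0.0002,0.002,0.025,-9.8,0,0, -1,-0.0002,0.003,0.03,-11.7,0,0, -1,-0.0002,0.0044,0.0355,-13.8,0,0, -1,-0.0002,0.0044,0.0355,-13.8,0,0]'; python3 - <<'E'
from h import *
where()
for f in(.7,.8):print(*row(*arc(f,.0075)))
E
```

```text
t: 13.45
eef_pos: [0.5251, -0.1027, 0.0068]
tool_rot: [0.337, 0.623, -0.337, 0.62]
ft_force: [-0.3, 0.5, 3.2]
width: 0.0007
phi 0.599 dr,h mm [np.float64(0.03), np.float64(7.18)] F [-0.3  0.5  3.2] q [ 0.72  0.68 -0.77  1.96  0.67  0.78  0.15]
[-0.0004  0.0008  0.0151] [-5.98 -0.17  0.08]
[-0.0004  0.0031  0.0299] [-11.71  -0.17   0.07]
```

```bash
python3 -m pendant '[-1,0,0.0002,0.006,-2.3,0,0, -1,0,0.0004,0.012,-4.7,0,0, -1,0,0.0012,0.018,-7,0,0, -1,0,0.002,0.024,-9.4,0,0, -1,0,0.0031,0.03,-11.7,0,0, -1,0,0.0031,0.03,-11.7,0,0]'; python3 - <<'E'
from h import *
from workcell import arm
where()
a=arm.grab_frame("wrist")[20:240,230:520];b=arm.grab_frame("scene")[140:220,230:360]
b=cv2.resize(b,(580,357),interpolation=cv2.INTER_CUBIC)[:320]
cv2.imwrite("pics/c6.png",np.vstack([cv2.resize(a,(360,273)),cv2.resize(b,(360,200))]) if 0 else np.vstack([cv2.resize(a,(580,440))[:280*1],b]))
cv2.imwrite("pics/w6.png",arm.grab_frame("wrist"))
E
```

```text
t: 14.05
eef_pos: [0.5439, -0.1268, 0.0062]
tool_rot: [0.273, 0.654, -0.273, 0.651]
ft_force: [0.0, 0.9, 0.7]
width: 0.0005
phi 0.803 dr,h mm [np.float64(0.57), np.float64(6.62)] F [0.  0.9 0.7] q [ 0.77  0.73 -0.8   1.9   0.71  0.83  0.37]
```

View pics/c6.png

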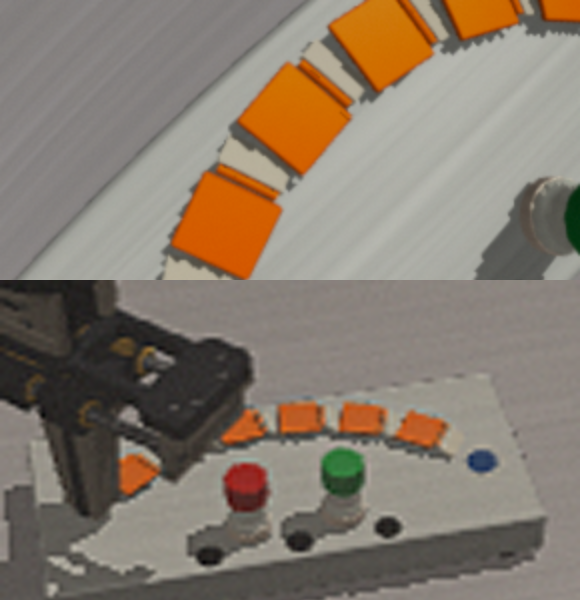

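```bash
python3 -m pendant '[-1,-0.03,0,0,0,0,0, -1,-0.07,0,0,0,0,0, -1,-0.12,0,0,0,0,0, -1,-0.17,0,0.02,0,0,0, -1,-0.2,0,0.07,0,0,0, -1,-0.2,0,0.12,0,0,0, -1,-0.2,0,0.15,0,0,0, -1,-0.2,0,0.15,0,0,0]'; python3 - <<'E'
from h import *
from workcell import arm
where()
P=arm.camera_params("scene");im=arm.grab_frame("scene");D=arm.camera_params("side");sd=arm.grab_frame("side")
for n,i,Q,x0,x1,y0,y1 in(("scene",im,P,225,365,150,225),("side",sd,D,240,360,180,285)):
  for k,lo,hi,z in(("blue",(100,100,40),(130,255,255),.035),("red",(0,180,60),(4,255,255),.075),("green",(45,120,40),(80,255,255),.075),("or",(5,150,90),(18,255,255),.043)):
    for a,q in blobs(i[y0:y1,x0:x1],lo,hi): print(n,k,a,q+[x0,y0],onz(Q,q+[x0,y0],z).round(4))
for k in range(6):print("seat",arc(-.6+.24*k,.008+OFF)[0].round(4))
a=cv2.resize(sd[180:285,235:365],(520,420)[:2],interpolation=cv2.INTER_CUBIC)[:300];b=cv2.resize(im[150:225,225:365],(520,279),interpolation=cv2.INTER_CUBIC)
cv2.imwrite("pics/f.png",np.vstack([a,b]))
E
```

```text
t: 15.0
eef_pos: [0.6513, -0.2378, 0.2045]
tool_rot: [0.275, 0.653, -0.275, 0.65]
ft_force: [0.1, -0.2, -0.5]
width: 0.0005
phi 1.593 dr,h mm [np.float64(67.29), np.float64(204.94)] F [ 0.1 -0.2 -0.5] q [ 0.85  0.7  -0.9   1.41  0.55  1.29  0.69]
scene blue 21 [337.4 180.4] [0.5559 0.0977 0.035 ]
scene red 39 [284.4 184. ] [ 0.5762 -0.0432  0.075 ]
scene green 44 [306.3 180.6] [0.5772 0.0105 0.075 ]
scene or 62 [283.2 172.5] [ 0.5028 -0.0337  0.043 ]
scene or 54 [297.  170.6] [0.5041 0.0026 0.043 ]
scene or 59 [310.8 170.7] [0.5128 0.0376 0.043 ]
scene or 61 [323.9 173.2] [0.5299 0.0684 0.043 ]
scene or 67 [270.4 176.7] [ 0.5105 -0.0684  0.043 ]
scene or 66 [258.9 182.8] [ 0.5255 -0.1002  0.043 ]
side blue 18 [283.2 199.9] [0.557 0.096 0.035]
side red 83 [316.7 215.4] [ 0.5745 -0.0522  0.075 ]
side green 84 [306.9 203.5] [ 5.756e-01 -1.000e-04  7.500e-02]
side or 60 [277.  206.2] [0.5285 0.0643 0.043 ]
side or 62 [274.8 214.6] [0.5109 0.0336 0.043 ]
side or 73 [276.7 223.4] [ 0.5019 -0.0007  0.043 ]
side or 78 [282.2 232.3] [ 0.5002 -0.0367  0.043 ]
side or 87 [292.3 240.3] [ 0.5086 -0.0719  0.043 ]
side or 88 [305.4 246.8] [ 0.5241 -0.1036  0.043 ]
seat [0.5284 0.0665 0.043 ]
seat [0.5112 0.035  0.043 ]
seat [5.02e-01 3.00e-04 4.30e-02]
seat [ 0.5013 -0.0356  0.043 ]
seat [ 0.5092 -0.0706  0.043 ]
seat [ 0.5252 -0.1028  0.043 ]
```

View pics/f.png

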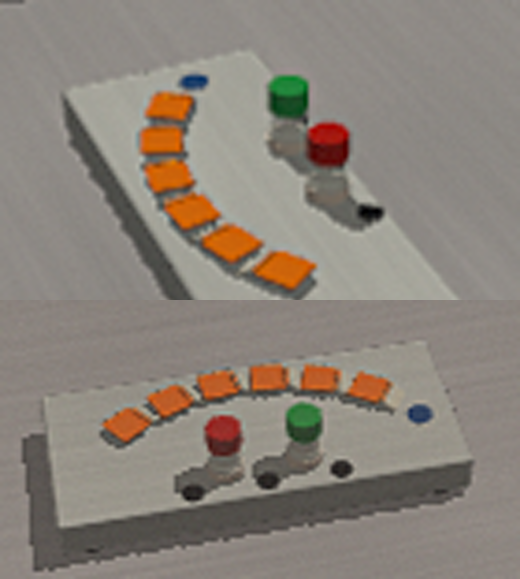

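All six lids lie flat at their seats in both views. The dot and the vials are where they started, and the robot is clear of everything.

```bash
python3 -c "
from workcell import arm
print(arm.job_done())"
```

```text
the job is handed in; nothing more can be done
None
```

All six lids are shut. I closed them in one low pass with the fingers shut, from the blue dot along the arc and out past lid 5, and handed the job in at about 15 s. The upward force read about 3 N over each tube, close to the spring's starting force.

**Last checks:** With the hand lifted clear, both cameras show all six lids flat. Their centres come out within about 3 mm of the expected seats. The dot and both vials are within 1–2 pixels of where they started, so the block did not visibly shift. I did not measure the bottle, jar, beaker or screwdriver again at the end. The hand's path kept clear of them.

**What disagreed:** The reported tool height did not match the real fingertips, which were about 35 mm higher than reported.
- **Missed run:** My first run at tube 0 passed above the lids without touching anything. The pictures showed it, so I went back to the dot.
- **Reset on the block:** I found the true height by touching the block top there, at a peak of about 8 N, and then made the actual pass.

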